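Load the brass stamp blank into the bench collet

ROBOT

A 6-joint arm with a two-finger parallel gripper is mounted at the origin on the work surface. World frame = base frame: x ahead of the robot, y to its left, z up, the work surface at z = 0. Lengths are in m, angles in rad, forces in N, time in s.
With the tool pointing down it reaches from about 0.375 to 0.9 m from the base axis. Payload 3.1 kg.
Tool frame: the origin (TCP) lies at the very end of the fingers, on their centre line; the grasp point (between the pads) lies 19 mm behind it (hold_point_z is the distance from the TCP to the grasp point, in m); x points along the fingers, y is the direction in which the jaws open and shut, and the axes are right-handed (so a half turn about x gives the same grasp; the last joint's range is limited). The gripper opens to 87 mm and grips with 3 to 60 N. Pads are 19 mm wide; open, the fingers measure 117 mm over their backs; the gripper's body (75 mm by 190 mm) begins 51 mm behind the grasp point.
Start: joints at [-1.347, 0.527, 1.433, -0, 1.181, -0.178], TCP at [0.245, -0.575, 0.223] pointing down, gripper open.
Joint ranges: [-3.08, 3.08], [-0.75, 2.2], [0.22, 2.44], [-1.43, 4.57], [0, 2.65], [-2.85, 2.85]. Speed limits (rad/s): [2.79, 2.79, 3.14, 3.14, 3.14, 3.14].

INTERFACE

Orientations are given as a unit quaternion [x, y, z, w].
In Python, from rig import * gives the robot as it stands.
- The arm moves only by the tool send_rows, never from a script. Its argument "steps" is a list that holds one entry, the list of rows, each a list of 6 numbers: the shift along the tool's x, y, z in cm, then the turn, a rotation vector about the tool's x, y, z in units of 6 degrees (1.0 is 6 degrees). In form: [[[x, y, z, wx, wy, wz], ...]]. A call has 1 to 8 rows; each row shifts and turns the pose as measured when the row begins, along the tool's axes as they then stand; what a row does not reach is not made up. A row lasts 1/12 s, in which the tool goes at most 41.7 mm and 7.16 degrees, less where a joint would pass 70% of its speed; a pose out of reach is approached as far as the arm can. A call is refused whole if a number of a shift passes 4.17 or a number of a turn 1, either way. A call with a gripper value outside its range is refused whole. "gripper" is the closure, from 0 (fully open) to 1 (shut), set as the call begins (left out, the last holds). The fingers move at their own pace and stop on an object; "force" is the grip in N (left out, the last holds). Time passes only in rows, so rows that do not move let the fingers close. It gives the time, the measured TCP pose, the force and the opening at its end, in the units of the state.
- get_obs(): the state, without advancing time (a new reading comes with each control period).
- camera(name): name is "side" or "top"; returns (picture, depth): 480x640x3 uint8, red, green, blue; 480x640 float32, m along the optical axis (not along the pixel's ray), 0 where there is no reading.
- camera_params(name): a dict with "intrinsics" (3x3 intrinsics, pixels), "position" and "attitude" of the camera in the world. Camera axes: x right, y down, z forward; pixel columns grow to the right and rows downward; lengths in m; the calibration is good to about 2 mm. A picture is of the moment at which its call begins. camera_params takes no time and is no camera call.
- hand_in(): hands the job in, once; it reports no verdict.
The state is a dict: "time": time; "q": joint angles; "joint_velocities": joint speeds; "joint_torque": joint torques, N m; "position": TCP position; "tool_rot": TCP orientation; "ft_force": force on the tool from outside, world axes, zero at the start; "moment": the same for the moment, N m; "grip_width": finger opening in m.
Only numpy, scipy, OpenCV 4.12 (cv2) and the standard library are available. Lean on these libraries where they do the work, as an engineer would, in place of code of your own. Each camera call takes 0.05 s, during which the arm holds its last target.

TASK

The next leather stamp is to be filed from the round brass bar. Take that bar from the wooden stand, stand it upright in the open collet on the bench, fully down on the depth stop inside, and then swing the red-handled lever all the way to its closed end so that the collet grips the bar.

Things in the scene. Friction and masses are not known exactly. Their poses are not given: they have to be found in the camera images.
- round_brass_center (a point): Centre (half-way up) of the round brass bar: 20 mm diameter, 120 mm long, 0.3 kg, z along it. Stands loosely upright in one of 3 holes (30 mm deep, in a row 65 mm apart) of a fixed dark wooden stand 70x210 mm, top 40 mm above the bench; bar top at 130 mm. The other holes, in any order, hold equally long bars, not wanted: hexagonal brass, 15 mm across flats, and round grey steel, 20 mm.
- collet_stop (a point): Depth stop: centre of the flat floor of the fixed cream collet's upright bore, on its axis, 35 mm above the bench; z up. Housing 72 mm diameter on a 110 mm square base. Steel funnel mouth: rim 51 mm above this point, 52 mm inner diameter, narrowing to 28 mm at 37 mm above it. Below, four jaws: opening 27 mm square at lever 0, shrinking to 20 mm, centring the bar. Home, 69 mm of bar stands out.
- collet_lever (a joint): Lever that closes the collet, in rad: 0 fully open, 1.1 fully closed against its end stop. It starts between 0 and 0.25. It turns level about the collet axis, anticlockwise seen from above as the value grows, against light friction (about 3 N at the handle), and stays where it is left.
- lever_grip (a point): Grip point on the lever's handle: on the axis of a red upright round post, 22 mm in diameter, at the end of the lever, 120 mm from the collet axis, 85 mm above the bench. The post rises from the flat steel arm (16 mm wide, upper face 54 mm above the bench) to 102 mm. x points outward from the collet axis along the arm, z up.
Things that resemble listed ones, but are neither listed nor needed, are in the scene too. Leave any orange or purple look-alike of the part that bears round_brass_center alone.

How it is judged:
On the way, in this order (a step that is already met when the one before it is completed fails the run):
1. the round brass bar stands in the collet, down on the depth stop, while the lever is still open (below 0.6 rad) (z of round_brass_center in the frame of collet_stop between 0.05 and 0.066 m and horizontal distance between round_brass_center and collet_stop below 0.01 m and value of joint collet_lever below 0.6 rad), for 0.2 s.
2. the lever is closed (above 0.95 rad) with the bar still on the stop (value of joint collet_lever above 0.95 rad and z of round_brass_center in the frame of collet_stop below 0.066 m and horizontal distance between round_brass_center and collet_stop below 0.01 m), for 0.2 s.
At the end, for the whole second after the job is handed in: The round brass bar stands in the collet with its foot within 6 mm of the depth stop (its centre less than 66 mm above the stop), its centre within 10 mm of the collet axis, within 10 degrees of upright, and the lever stands closed, above 0.95 rad (all of step 2 and z of round_brass_center in the frame of collet_stop above 0.05 m and angle between the z axis of round_brass_center and the z axis of collet_stop, either way round below 0.17 rad); the robot touches nothing.
It also fails if it takes over 45 s, if anything falls off the work surface, if the arm or the gripper's body presses on something with over 40 N, if the wrist force passes 120 N, or if a joint passes its speed limit or range.

## Working session

There is one attempt and no reset: what is moved stays moved. The work goes in short steps, Python scripts to look and compute and a tool call to move; the robot and the scene stay as the last step left them, time stands still between calls to the robot, and variables do not carry over. Pictures are saved under pics/ and viewed, and the job is handed in when it is done.

Besides the shell and the picture viewer there is one more tool, called after "Request:" by a JSON object that holds its "api" and its "payload". send_rows: Moves the arm, as the interface text tells. Its arguments: {"type":"object","properties":{"steps":{"type":"array"},"gripper":{"type":"number"},"force":{"type":"number"}},"required":["steps"]}

```bash
ls; mkdir -p pics
python3 - <<'E'
from rig import *
import cv2,numpy as np
print(get_obs())
for n in("top","side"):
    p,d=camera(n); cv2.imwrite(f"pics/{n}0.png",p[:,:,::-1]); np.savez(f"pics/{n}0.npz",p=p,d=d)
    print(camera_params(n))
E
```

```text
pics
{'time': 0.0, 'q': array([-1.34650080e+00,  5.28430900e-01,  1.43392340e+00, -3.57593996e-05,
        1.18138454e+00, -1.78513415e-01]), 'joint_velocities': array([-0.0023458 , -0.00074705,  0.00010232, -0.00179589, -0.00098172,
       -0.00013132]), 'joint_torque': array([ 7.88881425e-04, -4.40038562e+01, -1.76591635e+01,  6.33549294e-02,
        5.82338660e-02, -1.58999601e-04]), 'position': array([ 0.24484478, -0.57423796,  0.22158659]), 'tool_rot': array([-0.69278332, -0.14221657,  0.69284143, -0.14069992]), 'ft_force': array([0.65306723, 0.10250735, 0.60797962]), 'moment': array([ 0.00664946, -0.05462849,  0.03336015]), 'grip_width': 0.08687206213812741}
{'intrinsics': array([[509.34377502,   0.        , 310.9860384 ],
       [  0.        , 509.34377502, 229.85343192],
       [  0.        ,   0.        ,   1.        ]]), 'position': array([ 0.48244261, -0.05369684,  1.02268664]), 'attitude': array([-0.70236792,  0.71121813, -0.02570986,  0.01367792])}
{'intrinsics': array([[509.83377424,   0.        , 325.26958947],
       [  0.        , 509.83377424, 224.23035959],
       [  0.        ,   0.        ,   1.        ]]), 'position': array([ 0.48000454, -0.72028614,  0.6129219 ]), 'attitude': array([ 0.90544826, -0.02568425,  0.00858675, -0.42359182])}
```

View pics/top0.png

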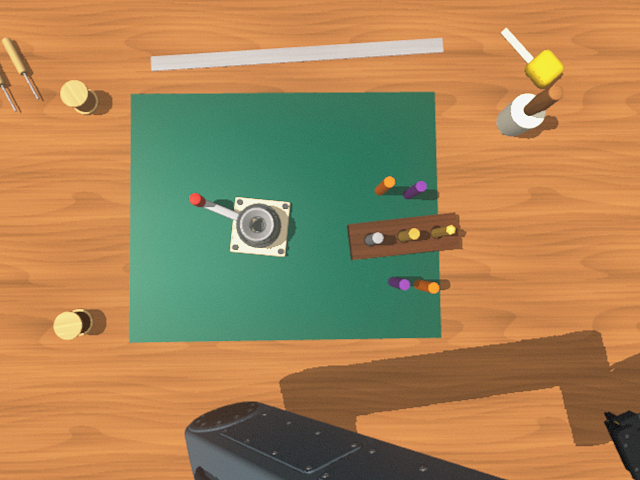

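View pics/side0.png

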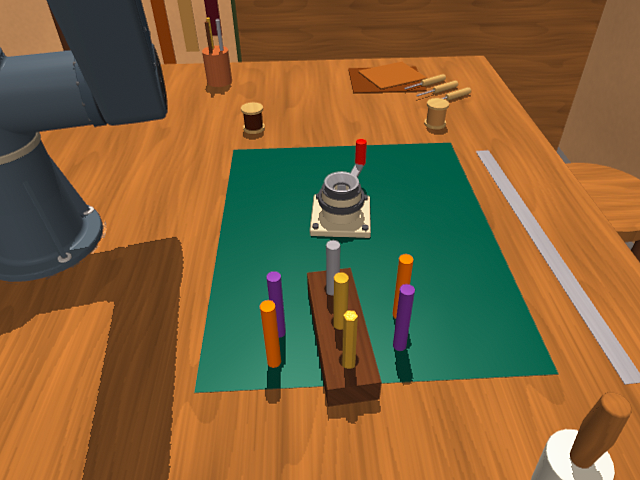

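The top view shows the collet at about (258,226) and the red post at (196,200). The stand's bars are steel (377,238), brass (413,234) and brass (451,230). I'll zoom in to tell round from hex.

```bash
cat > h.py <<'E'
import numpy as np,cv2
from scipy.spatial.transform import Rotation as R
from rig import *
def ray(n,u,v):
    c=camera_params(n);K=c["intrinsics"]
    d=R.from_quat(c["attitude"]).apply(np.linalg.solve(K,[u,v,1.]))
    return np.array(c["position"]),d
def onz(n,u,v,z):
    p,d=ray(n,u,v); return p+d*(z-p[2])/d[2]
def tri(a,b):
    p,d=ray("top",*a);q,e=ray("side",*b)
    A=np.stack([d,-e],1);s=np.linalg.lstsq(A,q-p,rcond=None)[0]
    x=p+d*s[0];y=q+e*s[1];return (x+y)/2,np.linalg.norm(x-y)
def proj(n,P):
    c=camera_params(n);x=c["intrinsics"]@R.from_quat(c["attitude"]).inv().apply(np.array(P)-c["position"]);return x[:2]/x[2]
E
python3 - <<'E'
from h import *
t=np.load("pics/top0.npz")["p"];s=np.load("pics/side0.npz")["p"]
a=cv2.resize(t[170:310,340:480],(560,560),interpolation=cv2.INTER_CUBIC)
cv2.imwrite("pics/zt.png",a[:,:,::-1])
b=cv2.resize(s[230:410,250:430],(540,540),interpolation=cv2.INTER_CUBIC)
cv2.imwrite("pics/zs.png",b[:,:,::-1])
c=cv2.resize(t[180:270,180:300],(720,540),interpolation=cv2.INTER_CUBIC)
cv2.imwrite("pics/zc.png",c[:,:,::-1])
E
```

```text
(no output)
```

View pics/zt.png

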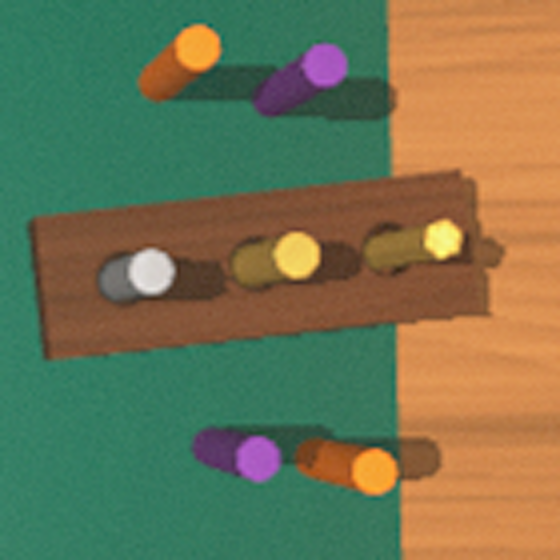

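View pics/zs.png

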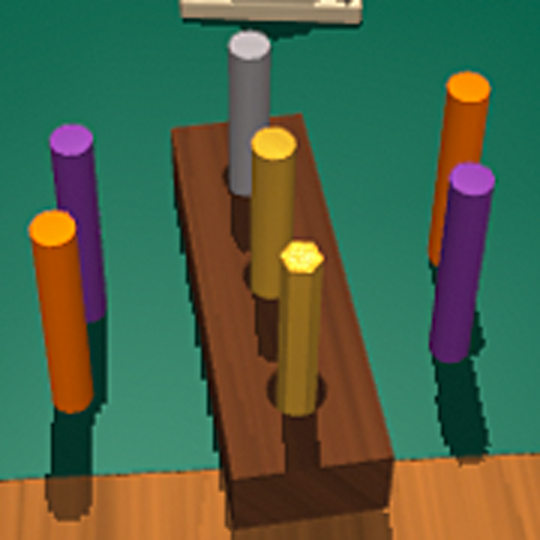

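View pics/zc.png

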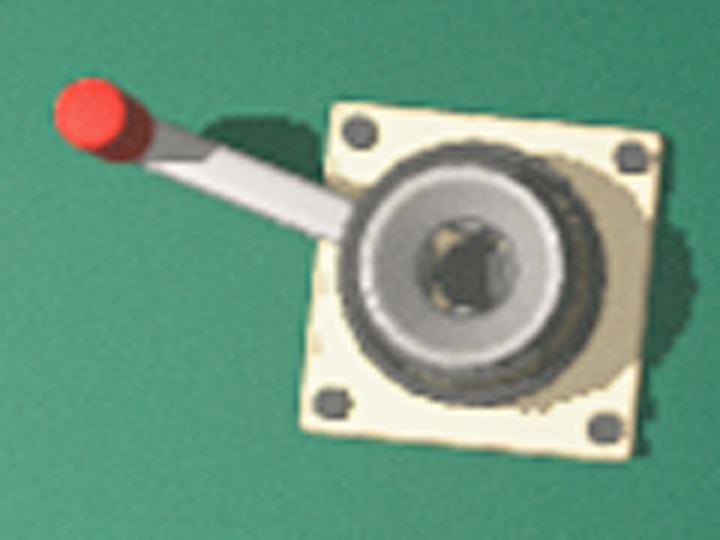

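The middle bar, top disc at about (414,234), is the round brass one; the right one is hexagonal. Next I'll measure the bars, rim and post.

Run:
```python
from h import *
T=np.load("pics/top0.npz");t=T["p"]
S=np.load("pics/side0.npz");s=S["p"]
def blob(p,m,box,show=''):
    u0,v0,u1,v1=box;mm=np.zeros(m.shape,np.uint8);mm[v0:v1,u0:u1]=m[v0:v1,u0:u1]
    n,l,st,c=cv2.connectedComponentsWithStats(mm)
    k=1+np.argmax(st[1:,4]);return c[k],st[k]
ht=cv2.cvtColor(t,cv2.COLOR_RGB2HSV);hs=cv2.cvtColor(s,cv2.COLOR_RGB2HSV)
def msk(h,lo,hi):return cv2.inRange(h,lo,hi)//255
yt=msk(ht,(18,100,190),(32,255,255));ys=msk(hs,(18,100,190),(32,255,255))
b,st=blob(t,yt,(400,220,428,250));print("bar top",b,st,onz("top",*b,.13))
x,st=blob(t,yt,(436,220,464,245));print("hex top",x,st,onz("top",*x,.13))
bs,st=blob(s,ys,(325,268,352,285));print("bar side",bs,st,onz("side",*bs,.13),tri(b,bs))
gm=msk(ht,(0,0,170),(180,50,255))
g,st=blob(t,gm,(366,228,386,248));print("grey",g,st,onz("top",*g,.13))
r=msk(ht,(0,120,190),(8,255,255))|msk(ht,(172,120,190),(180,255,255))
a,st=blob(t,r,(180,190,210,215));print("red",a,st,onz("top",*a,.102))
rs=msk(hs,(0,150,100),(8,255,255))|msk(hs,(172,150,100),(180,255,255))
q,st=blob(s,rs,(340,130,380,180));print("red side",q,st)
# rim, top: depth-based heights
for n,D in(("top",T),("side",S)):
    d=D["d"];c=camera_params(n);K=c["intrinsics"]
    v,u=np.mgrid[:480,:640];P=np.stack([(u-K[0,2])/K[0,0]*d,(v-K[1,2])/K[1,1]*d,d],-1)
    W=R.from_quat(c["attitude"]).apply(P.reshape(-1,3)).reshape(480,640,3)+c["position"]
    np.save(f"pics/W{n}.npy",W)
    m=(W[...,2]>.081)&(W[...,2]<.089)&(d>0)
    ctr=onz("top",258,226,.086)
    m&=np.hypot(W[...,0]-ctr[0],W[...,1]-ctr[1])<.045
    pts=W[m][:,:2];A=np.c_[2*pts,np.ones(len(pts))]
    so=np.linalg.lstsq(A,(pts**2).sum(1),rcond=None)[0]
    rr=np.hypot(*(pts-so[:2]).T)
    print(n,len(pts),so[:2],"r",np.percentile(rr,[2,50,98]),W[m][:,2].mean())
```

```text
bar top [413.74257426 233.30693069] [408 228  12  12 101] [ 0.52386316 -0.25009015  0.13      ]
hex top [450.04285714 229.3       ] [446 225   9  10  70] [ 0.5301553  -0.31450664  0.13      ]
bar side [340.74380165 277.43801653] [334 273  15  10 121] [ 0.52253399 -0.25279544  0.13      ] (array([ 0.5233534 , -0.25056562,  0.12770757]), np.float64(0.0012317293170903366))
grey [377.22580645 237.38709677] [372 232  11  11  93] [ 0.51746743 -0.18549976  0.13      ]
red [194.39252336 198.31775701] [189 193  12  12 107] [0.59340219 0.14060325 0.102     ]
red side [360.45945946 151.52123552] [355 139  12  27 259]
top 340 [0.54750272 0.03131343] r [0.02312808 0.02774092 0.03076405] 0.08380062545707605
side 256 [0.54589091 0.02731112] r [0.02273837 0.02790063 0.0316948 ] 0.08441475436561521
```

Run:
```python
from h import *
print(onz("top",256.6,223.9,.086))
T=np.load("pics/top0.npz");S=np.load("pics/side0.npz")
for n,D,box in(("top",T,(225,190,300,262)),("side",S,(300,170,380,245))):
    h=cv2.cvtColor(D["p"],cv2.COLOR_RGB2HSV)
    u0,v0,u1,v1=box
    m=cv2.inRange(h,(15,10,150),(35,90,255));mm=np.zeros_like(m);mm[v0:v1,u0:u1]=m[v0:v1,u0:u1]
    W=np.load(f"pics/W{n}.npy")
    print(n,"base z",np.median(W[mm>0][:,2]))
    c,_=cv2.findContours(mm,0,2);pts=np.concatenate([x for x in c if cv2.contourArea(x)>5])[:,0]
    zb=np.percentile(W[mm>0][:,2],50)
    P=np.array([onz(n,*p,zb)[:2] for p in pts],np.float32)
    r=cv2.minAreaRect(P);print(r)
    g=D["p"][v0:v1,u0:u1];cv2.imwrite(f"pics/rim_{n}.png",cv2.resize(g,None,fx=7,fy=7,interpolation=cv2.INTER_NEAREST)[:,:,::-1])
```

```text
[0.54676156 0.02995512 0.086     ]
top base z 0.01429570225885013
((0.5466576218605042, 0.030292872339487076), (0.10971219837665558, 0.10967808216810226), 83.82373046875)
side base z 0.014515236823845146
((0.5450665950775146, 0.022887039929628372), (0.12263200432062149, 0.10883712768554688), 83.79883575439453)
```

View pics/rim_top.png

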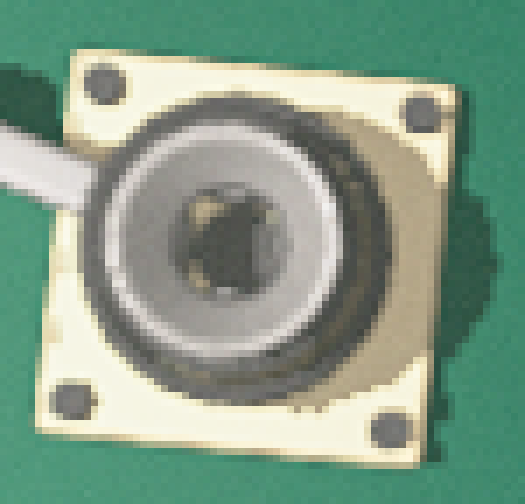

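View pics/rim_side.png

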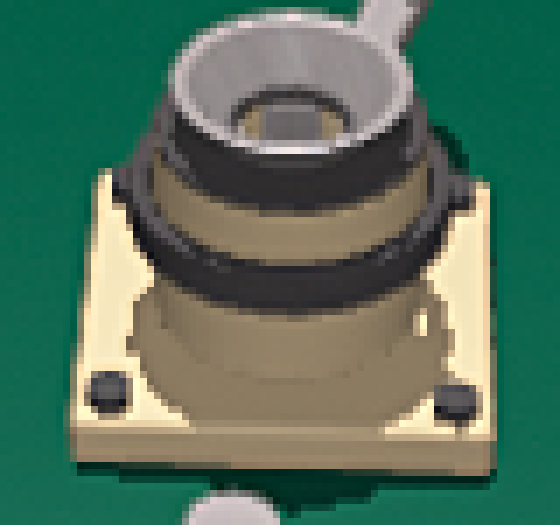

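```bash
cat >> h.py <<'E'
def plan(goal,yaw_y,n=None,down=True):
    """goal TCP, desired horizontal direction of tool y (mod pi): print tool-frame delta"""
    o=get_obs();Rt=R.from_quat(o["tool_rot"])
    x=np.array([0,0,-1.]);y=np.array([yaw_y[0],yaw_y[1],0.]);y/=np.linalg.norm(y)
    best=None
    for s in(1,-1):
        G=R.from_matrix(np.stack([x,s*y,np.cross(x,s*y)],1))
        rv=(Rt.inv()*G).as_rotvec()
        print("shift cm",np.round(Rt.inv().apply(np.array(goal)-o["position"])*100,2),"turn units",np.round(np.degrees(rv)/6,2))
    print("pos",o["position"].round(4),"R",Rt.as_matrix().round(3).tolist(),"q",o["q"].round(3),"w",round(o["grip_width"],4),"f",o["ft_force"].round(2),"t",o["time"])
E
python3 - <<'E'
from h import *
plan([.5237,-.2505,.2],[.995,.098])
for p,z in(((389,182),.12),((421,187),.12),((404,285),.12),((433,288),.12)):print(onz("top",*p,z).round(3))
E
```

```text
shift cm [  2.22 -18.86 -38.34] turn units [-1.209e+01 -1.000e-02  1.000e-02]
shift cm [  2.22 -18.86 -38.34] turn units [17.91  0.02  0.02]
pos [ 0.2449 -0.5743  0.2217] R [[-0.0, 0.392, -0.92], [0.002, -0.92, -0.392], [-1.0, -0.002, -0.0]] q [-1.346  0.528  1.434 -0.     1.181 -0.178] w 0.0869 f [-0.41 -0.51  0.09] t 0.1
[ 0.617 -0.21   0.12 ]
[ 0.607 -0.267  0.12 ]
[ 0.433 -0.233  0.12 ]
[ 0.427 -0.284  0.12 ]
```

Request:
{"api": "send_rows", "payload": {"steps": [[[0, -1.7, -3.6, -1, 0, 0], [0, -1.3, -3.76, -1, 0, 0], [0, -0.9, -3.87, -1, 0, 0], [0, -0.5, -3.95, -1, 0, 0], [0, -0.1, -3.98, -1, 0, 0], [0, 0.33, -3.97, -1, 0, 0], [0, 0.74, -3.91, -1, 0, 0], [0, 1.15, -3.81, -1, 0, 0]]], "gripper": 0.4, "force": 30}}

```text
time: 0.77
position: [0.4548, -0.3329, 0.2169]
tool_rot: [-0.57, -0.419, 0.572, -0.416]
ft_force: [0.5, -0.1, 0.0]
grip_width: 0.0533
```

```bash
python3 -c "
from h import *
plan([.5237,-.2505,.2],[.995,.098])"
```

```text
shift cm [ 1.67  4.08 -9.94] turn units [-3.88 -0.01  0.04]
shift cm [ 1.67  4.08 -9.94] turn units [2.612e+01 6.000e-02 1.000e-02]
pos [ 0.4548 -0.3329  0.2169] R [[-0.004, 0.953, -0.304], [0.001, -0.304, -0.953], [-1.0, -0.005, 0.0]] q [-0.829  0.453  1.592 -0.003  1.1   -0.519] w 0.0533 f [ 0.48 -0.07  0.04] t 0.7667
```

Request:
{"api": "send_rows", "payload": {"steps": [[[0, 0.68, -1.66, -0.97, 0, 0], [0, 0.85, -1.58, -0.97, 0, 0], [0, 1.01, -1.48, -0.97, 0, 0], [0, 1.16, -1.37, -0.97, 0, 0], [0.5, 1.28, -1.25, 0, 0, 0], [1.0, 1.28, -1.25, 0, 0, 0], [0, 0, 0, 0, 0, 0]]]}}

```text
time: 1.35
position: [0.5288, -0.2345, 0.1991]
tool_rot: [0.466, 0.536, -0.465, 0.529]
ft_force: [-0.0, 0.5, 0.7]
grip_width: 0.052
```

Run:
```python
from h import *
plan([.5237,-.2505,.081],[.995,.098])
p,d=camera("side");cv2.imwrite("pics/s1.png",p[:,:,::-1])
```

```text
shift cm [11.8  -0.65  1.62] turn units [ 0.35 -0.08  0.06]
shift cm [11.8  -0.65  1.62] turn units [-29.65  -0.09  -0.12]
pos [ 0.5288 -0.2345  0.1991] R [[-0.007, 0.991, 0.134], [0.008, 0.134, -0.991], [-1.0, -0.006, -0.009]] q [-0.612  0.497  1.569  0.003  1.086 -0.748] w 0.052 f [-0.01  0.5   0.66] t 1.35
```

View pics/s1.png

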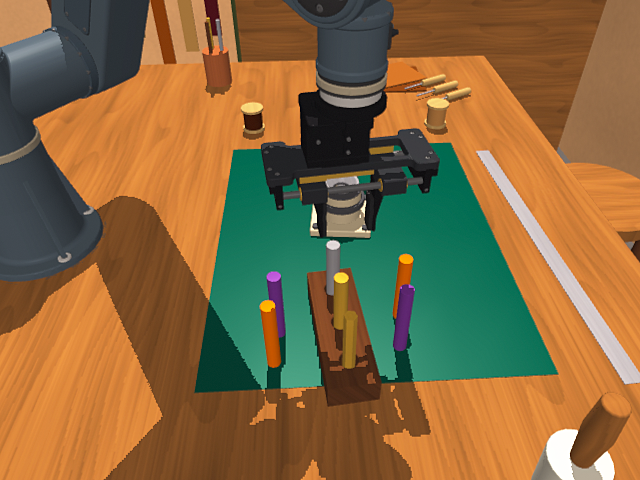

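```bash
python3 -c "
from h import *
print(proj('side',[.5288,-.2345,.199]),proj('side',[.5237,-.2505,.13]),proj('top',[.5288,-.2345,.199]))
plan([.5237,-.2505,.14],[.995,.098])"
```

```text
[345.33057526 228.18715889] [341.49267698 276.14499701] [413.3701888  228.30994099]
shift cm [ 5.97 -0.63  1.42] turn units [ 0.35 -0.06  0.06]
shift cm [ 5.97 -0.63  1.42] turn units [-29.65  -0.09  -0.1 ]
pos [ 0.5284 -0.2359  0.1998] R [[-0.007, 0.991, 0.134], [0.006, 0.134, -0.991], [-1.0, -0.006, -0.007]] q [-6.130e-01  4.960e-01  1.569e+00  1.000e-03  1.086e+00 -7.490e-01] w 0.052 f [0.06 0.41 0.48] t 1.4
```

Request:
{"api": "send_rows", "payload": {"steps": [[[0, -0.65, 1.6, 0.35, -0.08, 0.06], [0, 0, 0, 0, 0, 0]]]}}

```text
time: 1.57
position: [0.5236, -0.2542, 0.1996]
tool_rot: [0.474, 0.523, -0.476, 0.524]
ft_force: [-0.0, -0.4, 0.3]
grip_width: 0.0527
```

```bash
python3 -c "
from h import *
plan([.5237,-.2505,.081],[.995,.098])"
```

```text
shift cm [11.86  0.05 -0.4 ] turn units [-0.01  0.03  0.  ]
shift cm [11.86  0.05 -0.4 ] turn units [ 2.999e+01  1.000e-02 -5.000e-02]
pos [ 0.5236 -0.2542  0.1996] R [[-0.0, 0.995, 0.097], [-0.003, 0.097, -0.995], [-1.0, -0.0, 0.003]] q [-0.642  0.497  1.568 -0.003  1.075 -0.738] w 0.0527 f [-0.04 -0.39  0.32] t 1.5667
```

Request:
{"api": "send_rows", "payload": {"steps": [[[2, 0, -0.3, 0, 0, 0], [2, 0, 0, 0, 0, 0], [2, 0, 0, 0, 0, 0], [2, 0, 0, 0, 0, 0], [0, 0, 0, 0, 0, 0]]]}}

```text
time: 1.98
position: [0.5222, -0.2623, 0.1212]
tool_rot: [0.478, 0.516, -0.48, 0.525]
ft_force: [-0.1, 1.2, 0.1]
grip_width: 0.0523
```

```bash
python3 -c "
from h import *
plan([.5237,-.2505,.081],[.995,.098])"
```

```text
shift cm [ 4.    0.22 -1.21] turn units [-0.14  0.11 -0.06]
shift cm [ 4.    0.22 -1.21] turn units [29.86 -0.1  -0.18]
pos [ 0.5222 -0.2623  0.1212] R [[0.008, 0.997, 0.083], [-0.011, 0.083, -0.996], [-1.0, 0.007, 0.012]] q [-0.654  0.602  1.636 -0.006  0.89  -0.734] w 0.0523 f [-0.1   1.22  0.05] t 1.9833
```

Request:
{"api": "send_rows", "payload": {"steps": [[[0, 0.2, -0.8, -0.14, 0.1, -0.06], [0, 0, -0.3, 0, 0, 0], [0, 0, 0, 0, 0, 0], [0, 0, 0, 0, 0, 0]]]}}

```text
time: 2.32
position: [0.523, -0.2543, 0.1238]
tool_rot: [0.476, 0.522, -0.476, 0.524]
ft_force: [0.2, -0.1, 1.5]
grip_width: 0.0523
```

```bash
python3 -c "
from h import *
plan([.5237,-.2505,.081],[.995,.098])"
```

```text
shift cm [ 4.28  0.1  -0.38] turn units [-0.04  0.03 -0.02]
shift cm [ 4.28  0.1  -0.38] turn units [29.96 -0.03 -0.04]
pos [ 0.523  -0.2543  0.1238] R [[0.002, 0.996, 0.094], [-0.003, 0.094, -0.996], [-1.0, 0.002, 0.003]] q [-6.440e-01  5.980e-01  1.635e+00 -1.000e-03  9.050e-01 -7.370e-01] w 0.0523 f [ 0.17 -0.14  1.45] t 2.3167
```

Request:
{"api": "send_rows", "payload": {"steps": [[[1.3, 0.1, -0.4, -0.03, 0.03, -0.02], [1.3, 0, 0, 0, 0, 0], [1.3, 0, 0, 0, 0, 0], [0.4, 0, 0, 0, 0, 0], [0, 0, 0, 0, 0, 0], [0, 0, 0, 0, 0, 0]]]}}

```text
time: 2.82
position: [0.5268, -0.2505, 0.0818]
tool_rot: [0.475, 0.521, -0.474, 0.527]
ft_force: [-0.2, -0.7, -0.4]
grip_width: 0.0524
```

```bash
python3 -c "
from h import *
plan([.5237,-.2505,.081],[.995,.098])"
```

```text
shift cm [ 0.08 -0.31 -0.03] turn units [ 0.01  0.05 -0.06]
shift cm [ 0.08 -0.31 -0.03] turn units [-29.99   0.1    0.08]
pos [ 0.5268 -0.2505  0.0818] R [[0.007, 0.995, 0.099], [-0.005, 0.099, -0.995], [-1.0, 0.007, 0.005]] q [-6.36e-01  6.62e-01  1.66e+00  1.00e-03  8.11e-01 -7.35e-01] w 0.0524 f [-0.22 -0.69 -0.36] t 2.8167
```

Request:
{"api": "send_rows", "payload": {"steps": [[[0.05, -0.35, 0, 0, 0.05, -0.06], [0, 0, 0, 0, 0, 0], [0, 0, 0, 0, 0, 0]]]}}

```text
time: 3.07
position: [0.5238, -0.251, 0.0824]
tool_rot: [0.475, 0.524, -0.474, 0.525]
ft_force: [-0.3, 0.3, -0.5]
grip_width: 0.0524
```

Run:
```python
from h import *
plan([.5237,-.2505,.081],[.995,.098])
for n in("top","side"):
    p,d=camera(n); 
    c=proj(n,[.5237,-.2505,.13]).astype(int);print(c)
    g=p[c[1]-55:c[1]+55,c[0]-70:c[0]+70]
    cv2.imwrite(f"pics/g_{n}.png",cv2.resize(g,None,fx=4,fy=4)[:,:,::-1])
```

```text
shift cm [ 0.14 -0.   -0.05] turn units [ 0.01  0.01 -0.01]
shift cm [ 0.14 -0.   -0.05] turn units [-2.999e+01  2.000e-02  1.000e-02]
pos [ 0.5238 -0.251   0.0824] R [[0.001, 0.995, 0.099], [-0.001, 0.099, -0.995], [-1.0, 0.001, 0.001]] q [-0.639  0.661  1.66   0.     0.819 -0.739] w 0.0524 f [-0.29  0.34 -0.54] t 3.0667
[413 233]
[341 276]
```

View pics/g_side.png

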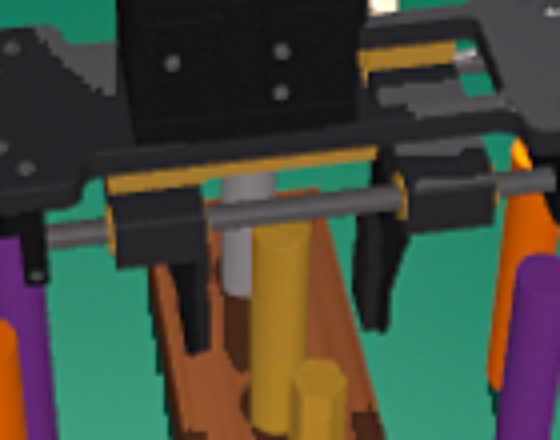

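The fingers straddle the round brass bar, with the hex bar in front of it and the look-alikes clear. Closing.

Request:
{"api": "send_rows", "payload": {"steps": [[[0, 0, 0, 0, 0, 0], [0, 0, 0, 0, 0, 0], [0, 0, 0, 0, 0, 0], [0, 0, 0, 0, 0, 0], [0, 0, 0, 0, 0, 0], [0, 0, 0, 0, 0, 0]]], "gripper": 1, "force": 30}}

```text
time: 3.67
position: [0.5241, -0.2514, 0.0834]
tool_rot: [0.475, 0.523, -0.474, 0.525]
ft_force: [-0.1, -0.5, -1.4]
grip_width: 0.0204
```

Run:
```python
from h import *
plan([.5237,-.2505,.24],[.995,.098])
```

```text
shift cm [-1.566e+01  1.000e-02 -6.000e-02] turn units [ 0.01  0.02 -0.02]
shift cm [-1.566e+01  1.000e-02 -6.000e-02] turn units [-29.99   0.04   0.03]
pos [ 0.5241 -0.2514  0.0834] R [[0.003, 0.995, 0.099], [-0.002, 0.099, -0.995], [-1.0, 0.003, 0.002]] q [-0.639  0.659  1.66   0.     0.819 -0.739] w 0.0204 f [-0.1  -0.47 -1.38] t 3.6667
```

Request:
{"api": "send_rows", "payload": {"steps": [[[-1.5, 0, 0, 0, 0, 0], [-2.5, 0, 0, 0, 0, 0], [-2.5, 0, 0, 0, 0, 0], [-2.5, 0, 0, 0, 0, 0], [-2.5, 0, 0, 0, 0, 0], [-2, 0, 0, 0, 0, 0], [-1, 0, 0, 0, 0, 0], [0, 0, 0, 0, 0, 0]]]}}

```text
time: 4.33
position: [0.5197, -0.2484, 0.2275]
tool_rot: [0.474, 0.529, -0.475, 0.519]
ft_force: [0.3, -0.4, -3.3]
grip_width: 0.0196
```

Run:
```python
from h import *
plan([.5467,.0302,.24],[.995,.098])
```

```text
shift cm [ -1.06   5.43 -27.46] turn units [ 0.01 -0.09  0.1 ]
shift cm [ -1.06   5.43 -27.46] turn units [-29.99  -0.15  -0.14]
pos [ 0.5197 -0.2484  0.2275] R [[-0.011, 0.995, 0.099], [0.008, 0.099, -0.995], [-1.0, -0.01, -0.009]] q [-0.64   0.461  1.542 -0.     1.152 -0.739] w 0.0196 f [ 0.31 -0.35 -3.31] t 4.3333
```

Request:
{"api": "send_rows", "payload": {"steps": [[[-0.3, 0.4, -2, 0, -0.09, 0.1], [-0.3, 0.6, -3, 0, 0, 0], [0, 0.7, -3.5, 0, 0, 0], [0, 0.7, -3.5, 0, 0, 0], [0, 0.7, -3.5, 0, 0, 0], [0, 0.7, -3.5, 0, 0, 0], [0, 0.6, -3, 0, 0, 0], [0, 0.4, -2, 0, 0, 0]]]}}

```text
time: 5.0
position: [0.5399, -0.0005, 0.2235]
tool_rot: [0.475, 0.525, -0.481, 0.518]
ft_force: [-0.4, 0.1, -4.0]
grip_width: 0.0191
```

Run:
```python
from h import *
plan([.5467,.0302,.20],[.995,.098])
```

```text
shift cm [ 2.35  0.97 -2.99] turn units [-0.11 -0.02  0.12]
shift cm [ 2.35  0.97 -2.99] turn units [29.89  0.18  0.03]
pos [ 5.399e-01 -5.000e-04  2.235e-01] R [[-0.012, 0.996, 0.087], [0.001, 0.087, -0.996], [-1.0, -0.012, -0.002]] q [-0.207  0.417  1.636 -0.002  1.1   -0.293] w 0.0191 f [-0.44  0.08 -3.97] t 5.0
```

Request:
{"api": "send_rows", "payload": {"steps": [[[0.5, 0.5, -1.2, -0.1, -0.02, 0.1], [0.6, 0.3, -0.8, 0, 0, 0], [0, 0, 0, 0, 0, 0], [0, 0, 0, 0, 0, 0]]]}}

```text
time: 5.33
position: [0.5418, 0.0274, 0.2067]
tool_rot: [0.471, 0.529, -0.475, 0.522]
ft_force: [0.2, 0.6, -2.3]
grip_width: 0.019
```

Run:
```python
from h import *
plan([.5467,.0302,.20],[.995,.098])
for n in("top","side"):
    p,d=camera(n); cv2.imwrite(f"pics/c_{n}.png",p[:,:,::-1])
    hs=cv2.cvtColor(p,cv2.COLOR_RGB2HSV)
    print(proj(n,[.5467,.0302,.086]),proj(n,get_obs()["position"]))
```

```text
shift cm [ 0.67  0.53 -0.22] turn units [ 0.07 -0.04  0.12]
shift cm [ 0.67  0.53 -0.22] turn units [-29.93  -0.18  -0.06]
pos [0.5418 0.0274 0.2067] R [[-0.012, 0.994, 0.105], [0.003, 0.105, -0.994], [-1.0, -0.012, -0.004]] q [-1.560e-01  4.420e-01  1.648e+00  1.000e-03  1.064e+00 -2.610e-01] w 0.019 f [ 0.17  0.63 -2.27] t 5.3333
[256.46693548 223.93495582] [251.59271959 222.05063017]
[341.69835675 180.59171474] [340.07156749 121.14027909]
```

View pics/c_side.png

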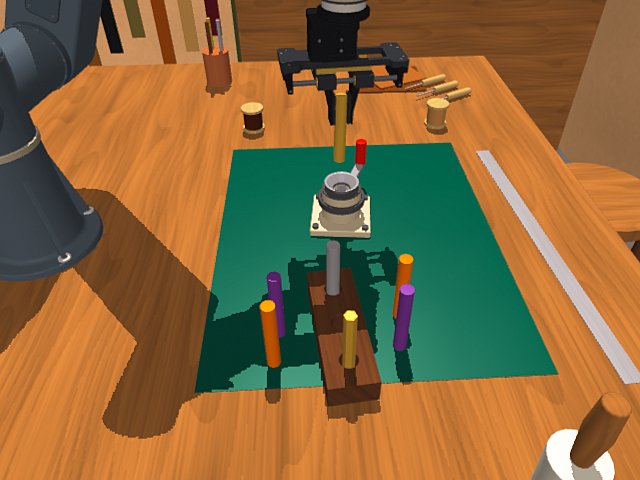

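The side view shows the bar held upright from (341,93) to (340,162), straight above the funnel at (341,181).

Request:
{"api": "send_rows", "payload": {"steps": [[[0, 0.6, -0.2, 0.05, -0.04, 0.12], [1, 0.1, 0, 0, 0, 0], [1, 0, 0, 0, 0, 0], [0.5, 0, 0, 0, 0, 0], [0, 0, 0, 0, 0, 0]]]}}

```text
time: 5.85
position: [0.5515, 0.0247, 0.181]
tool_rot: [0.478, 0.52, -0.476, 0.524]
ft_force: [-0.5, -0.1, -2.8]
grip_width: 0.0195
```

Run:
```python
from h import *
plan([.5467,.0297,.109],[.995,.098])
```

```text
shift cm [ 7.19 -0.47 -0.56] turn units [-0.07  0.03 -0.06]
shift cm [ 7.19 -0.47 -0.56] turn units [29.93 -0.09 -0.04]
pos [0.5515 0.0247 0.181 ] R [[0.006, 0.996, 0.091], [-0.002, 0.091, -0.996], [-1.0, 0.006, 0.003]] q [-1.570e-01  4.810e-01  1.665e+00 -1.000e-03  9.880e-01 -2.470e-01] w 0.0195 f [-0.55 -0.09 -2.79] t 5.85
```

Request:
{"api": "send_rows", "payload": {"steps": [[[0, -0.45, -0.55, -0.06, 0.03, -0.06], [0, 0, 0, 0, 0, 0], [0.5, 0, 0, 0, 0, 0], [0, 0, 0, 0, 0, 0]]]}}

```text
time: 6.18
position: [0.5461, 0.0293, 0.1756]
tool_rot: [0.475, 0.524, -0.475, 0.523]
ft_force: [-0.9, 0.1, -2.3]
grip_width: 0.0195
```

Run:
```python
from h import *
plan([.5467,.0297,.109],[.995,.098])
```

```text
shift cm [ 6.66  0.06 -0.04] turn units [-0.02 -0.    0.01]
shift cm [ 6.66  0.06 -0.04] turn units [2.998e+01 1.000e-02 1.000e-02]
pos [0.5461 0.0293 0.1756] R [[-0.001, 0.995, 0.096], [0.0, 0.096, -0.995], [-1.0, -0.001, -0.0]] q [-0.151  0.485  1.677  0.     0.98  -0.247] w 0.0195 f [-0.86  0.13 -2.28] t 6.1833
```

Aligned to within 1 mm. Descending slowly into the funnel.

Request:
{"api": "send_rows", "payload": {"steps": [[[0.7, 0.05, 0, 0, 0, 0], [0.7, 0, 0, 0, 0, 0], [0.7, 0, 0, 0, 0, 0], [0.7, 0, 0, 0, 0, 0], [0.4, 0, 0, 0, 0, 0], [0, 0, 0, 0, 0, 0]]]}}

```text
time: 6.68
position: [0.5473, 0.0294, 0.1405]
tool_rot: [0.475, 0.523, -0.475, 0.524]
ft_force: [-0.2, 0.6, -3.7]
grip_width: 0.019
```

Run:
```python
from h import *
plan([.5467,.0297,.109],[.995,.098])
```

```text
shift cm [ 3.15 -0.06 -0.03] turn units [-0.01  0.   -0.01]
shift cm [ 3.15 -0.06 -0.03] turn units [ 2.999e+01 -1.000e-02 -0.000e+00]
pos [0.5473 0.0294 0.1405] R [[0.001, 0.995, 0.096], [0.0, 0.096, -0.995], [-1.0, 0.001, 0.0]] q [-0.15   0.538  1.706  0.     0.897 -0.247] w 0.019 f [-0.18  0.55 -3.73] t 6.6833
```

Request:
{"api": "send_rows", "payload": {"steps": [[[0.5, -0.06, 0, 0, 0, 0], [0.6, 0, 0, 0, 0, 0], [0.6, 0, 0, 0, 0, 0], [0.5, 0, 0, 0, 0, 0], [0, 0, 0, 0, 0, 0]]]}}

```text
time: 7.1
position: [0.5468, 0.0293, 0.1159]
tool_rot: [0.475, 0.523, -0.475, 0.524]
ft_force: [0.1, -0.1, -2.9]
grip_width: 0.0191
```

Run:
```python
from h import *
plan([.5467,.0297,.109],[.995,.098])
```

```text
shift cm [ 0.69 -0.01 -0.04] turn units [-0.01 -0.   -0.01]
shift cm [ 0.69 -0.01 -0.04] turn units [ 2.999e+01 -1.000e-02  0.000e+00]
pos [0.5468 0.0293 0.1159] R [[0.001, 0.995, 0.096], [0.0, 0.096, -0.995], [-1.0, 0.001, -0.0]] q [-0.151  0.576  1.725  0.     0.841 -0.247] w 0.0191 f [ 0.12 -0.11 -2.9 ] t 7.1
```

Request:
{"api": "send_rows", "payload": {"steps": [[[0.25, 0, 0, 0, 0, 0], [0.25, 0, 0, 0, 0, 0], [0.15, 0, 0, 0, 0, 0], [0.1, 0, 0, 0, 0, 0]]]}}

```text
time: 7.43
position: [0.5474, 0.0292, 0.1083]
tool_rot: [0.476, 0.523, -0.475, 0.524]
ft_force: [-1.4, 0.7, 10.0]
grip_width: 0.0194
```

The 10 N upward force at the expected height (0.1083) means the bar is on the stop. Releasing.

Request:
{"api": "send_rows", "payload": {"steps": [[[-0.05, 0, 0, 0, 0, 0], [0, 0, 0, 0, 0, 0], [0, 0, 0, 0, 0, 0], [0, 0, 0, 0, 0, 0], [0, 0, 0, 0, 0, 0]]], "gripper": 0.4}}

```text
time: 7.85
position: [0.5498, 0.0289, 0.1111]
tool_rot: [0.477, 0.521, -0.474, 0.526]
ft_force: [-0.4, -0.7, 0.2]
grip_width: 0.0448
```

Request:
{"api": "send_rows", "payload": {"steps": [[[-1, 0, 0, 0, 0, 0], [-2.5, 0, 0, 0, 0, 0], [-2.5, 0, 0, 0, 0, 0], [-2.5, 0, 0, 0, 0, 0], [-1, 0, 0, 0, 0, 0], [0, 0, 0, 0, 0, 0]]]}}

```text
time: 8.35
position: [0.5485, 0.029, 0.2122]
tool_rot: [0.477, 0.522, -0.474, 0.525]
ft_force: [1.0, -0.5, -0.3]
grip_width: 0.0522
```

Run:
```python
from h import *
plan([.5934,.1406,.22],[-.921,.388])
p,d=camera("side"); cv2.imwrite(f"pics/r_side.png",cv2.resize(p[90:250,240:440],None,fx=3.5,fy=3.5)[:,:,::-1])
print(proj("side",[.5467,.0302,.155]),proj("side",[.5467,.0302,.086]))
```

```text
shift cm [ -0.76   5.55 -10.67] turn units [-25.27   0.08  -0.  ]
shift cm [ -0.76   5.55 -10.67] turn units [ 4.73 -0.   -0.06]
pos [0.5485 0.029  0.2122] R [[0.006, 0.995, 0.096], [-0.001, 0.096, -0.995], [-1.0, 0.006, 0.001]] q [-0.151  0.436  1.64   0.     1.06  -0.247] w 0.0522 f [ 1.03 -0.48 -0.34] t 8.35
[342.28155173 147.39052536] [341.69835675 180.59171474]
```

View pics/r_side.png

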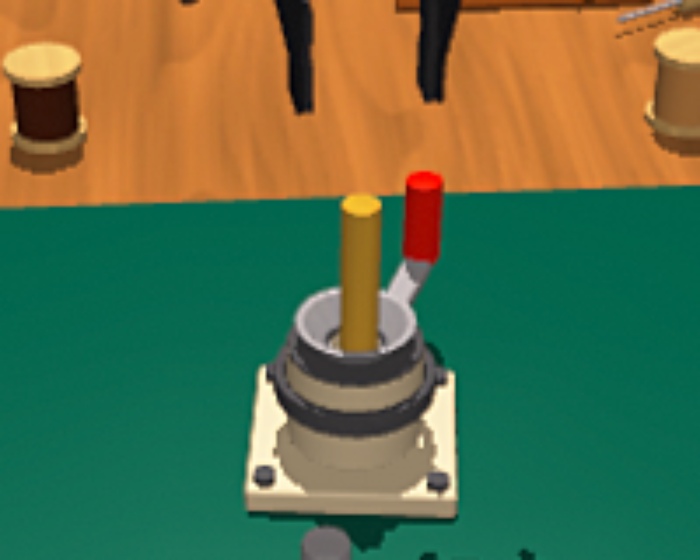

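The bar top is at about (343,149) against a projected (342,147), so the bar is home. Now the lever.

Request:
{"api": "send_rows", "payload": {"steps": [[[0, 1.11, -2.1, 0.95, 0, 0], [0, 0.9, -2.2, 0.95, 0, 0], [0, 0.67, -2.3, 0.95, 0, 0], [0, 0.43, -2.3, 0.95, 0, 0], [0, 0.2, -2.1, 0.95, 0, 0], [0, 0, 0, 0, 0, 0], [0, 0, 0, 0, 0, 0]]]}}

```text
time: 8.98
position: [0.5911, 0.1391, 0.2066]
tool_rot: [-0.593, -0.383, 0.596, -0.382]
ft_force: [-0.9, -0.8, 0.1]
grip_width: 0.0524
```

Run:
```python
from h import *
plan([.5934,.1406,.13],[-.921,.388])
```

```text
shift cm [ 7.66  0.17 -0.25] turn units [29.72  0.05 -0.04]
shift cm [ 7.66  0.17 -0.25] turn units [-0.28  0.03  0.03]
pos [0.5911 0.1391 0.2066] R [[-0.004, 0.91, -0.415], [-0.001, -0.415, -0.91], [-1.0, -0.003, 0.003]] q [ 4.800e-02  5.230e-01  1.492e+00 -1.000e-03  1.130e+00  4.760e-01] w 0.0524 f [-0.86 -0.79  0.13] t 8.9833
```

Request:
{"api": "send_rows", "payload": {"steps": [[[1.5, 0.2, -0.25, -0.28, 0, 0], [2, 0, 0, 0, 0, 0], [2, 0, 0, 0, 0, 0], [1.5, 0, 0, 0, 0, 0], [0, 0, 0, 0, 0, 0]]]}}

```text
time: 9.4
position: [0.5909, 0.1373, 0.1323]
tool_rot: [-0.584, -0.394, 0.591, -0.393]
ft_force: [0.0, 0.6, 0.1]
grip_width: 0.0523
```

Run:
```python
from h import *
plan([.5934,.1406,.068],[-.921,.388])
```

```text
shift cm [ 6.42  0.14 -0.44] turn units [-29.92  -0.09   0.09]
shift cm [ 6.42  0.14 -0.44] turn units [0.08 0.06 0.06]
pos [0.5909 0.1373 0.1323] R [[-0.008, 0.925, -0.381], [-0.003, -0.381, -0.925], [-1.0, -0.006, 0.006]] q [ 0.046  0.618  1.554 -0.004  0.978  0.438] w 0.0523 f [0.04 0.64 0.07] t 9.4
```

Request:
{"api": "send_rows", "payload": {"steps": [[[1, 0.15, -0.45, 0.08, 0.06, 0.06], [1.4, 0, 0, 0, 0, 0], [1.4, 0, 0, 0, 0, 0], [1.4, 0, 0, 0, 0, 0], [0.8, 0, 0, 0, 0, 0], [0, 0, 0, 0, 0, 0]]]}}

```text
time: 9.9
position: [0.5923, 0.1359, 0.0712]
tool_rot: [-0.588, -0.391, 0.59, -0.391]
ft_force: [-0.2, -0.0, 0.1]
grip_width: 0.0524
```

Run:
```python
from h import *
plan([.5934,.1406,.068],[-.921,.388])
```

```text
shift cm [ 0.31 -0.08 -0.47] turn units [-30.    -0.04   0.04]
shift cm [ 0.31 -0.08 -0.47] turn units [0.   0.02 0.02]
pos [0.5923 0.1359 0.0712] R [[-0.003, 0.922, -0.388], [-0.001, -0.388, -0.922], [-1.0, -0.002, 0.002]] q [ 0.042  0.705  1.591 -0.002  0.848  0.442] w 0.0524 f [-0.15 -0.04  0.06] t 9.9
```

Request:
{"api": "send_rows", "payload": {"steps": [[[0.3, -0.08, -0.45, 0, 0, 0], [0, 0, 0, 0, 0, 0], [0, 0, 0, 0, 0, 0], [0, 0, 0, 0, 0, 0], [0, 0, 0, 0, 0, 0], [0, 0, 0, 0, 0, 0]]], "gripper": 1, "force": 10}}

```text
time: 10.4
position: [0.5945, 0.1404, 0.0711]
tool_rot: [-0.589, -0.391, 0.589, -0.391]
ft_force: [-0.3, 0.7, -4.9]
grip_width: 0.0218
```

Run:
```python
from h import *
plan([.5934,.1406,.068],[-.921,.388])
```

```text
shift cm [ 0.31 -0.11  0.02] turn units [-3.e+01  0.e+00  1.e-02]
shift cm [ 0.31 -0.11  0.02] turn units [ 0.    0.01 -0.  ]
pos [0.5945 0.1404 0.0711] R [[-0.0, 0.922, -0.388], [-0.001, -0.388, -0.922], [-1.0, 0.0, 0.001]] q [ 5.000e-02  7.080e-01  1.585e+00 -1.000e-03  8.490e-01  4.480e-01] w 0.0218 f [-0.26  0.68 -4.93] t 10.4
```

Request:
{"api": "send_rows", "payload": {"steps": [[[0, -0.6, 0.02, -0.48, 0, 0], [0, -0.72, 0.02, -0.57, 0, 0], [0, -0.72, 0.02, -0.57, 0, 0], [0, -0.72, 0.02, -0.57, 0, 0], [0, -0.72, 0.02, -0.57, 0, 0], [0, -0.72, 0.02, -0.57, 0, 0]]]}}

```text
time: 10.9
position: [0.5582, 0.1495, 0.071]
tool_rot: [0.513, 0.488, -0.506, 0.493]
ft_force: [1.6, 0.6, -3.0]
grip_width: 0.0219
```

```bash
cat >> h.py <<'E'
def lev(c=(.5467,.0302)):
    o=get_obs();d=o["position"][:2]-c;a=np.arctan2(d[1],d[0])
    M=R.from_quat(o["tool_rot"]).as_matrix();y=-M[:2,1];ya=np.arctan2(y[1],y[0])-np.pi/2
    print("lever ang",a,"from start",a-1.173,"r",np.hypot(*d),"z",o["position"][2],"yaw lag(units)",np.degrees(a-ya)/6,"f",o["ft_force"].round(1),"w",o["grip_width"],"q",o["q"].round(2),"tilt",M[:,0].round(3),"t",o["time"])
E
python3 - <<'E'
from h import *
lev()
E
```

```text
lever ang 1.4745602377559401 from start 0.3015602377559401 r 0.11984585418974968 z 0.07099314569872449 yaw lag(units) -0.5531715810798661 f [ 1.6  0.6 -3. ] w 0.021866066995827788 q [ 0.07  0.67  1.68 -0.    0.78  0.11] tilt [ 0.012  0.    -1.   ] t 10.9
```

Request:
{"api": "send_rows", "payload": {"steps": [[[0, -0.72, 0.02, -0.5, 0, 0], [0, -0.72, 0.02, -0.5, 0, 0], [0, -0.72, 0.02, -0.5, 0, 0], [0, -0.72, 0.02, -0.55, 0, 0], [0, -0.72, 0.02, -0.55, 0, 0], [0, -0.72, 0.02, -0.55, 0, 0], [0, -0.72, 0.02, -0.55, 0, 0]]]}}

```text
time: 11.48
position: [0.5128, 0.1453, 0.0709]
tool_rot: [0.408, 0.576, -0.394, 0.588]
ft_force: [2.4, 1.6, -2.3]
grip_width: 0.0221
```

Run:
```python
from h import *
lev()
```

```text
lever ang 1.8571766703327346 from start 0.6841766703327345 r 0.1199822563711765 z 0.07092022382902713 yaw lag(units) 59.254771748016765 f [ 2.4  1.6 -2.3] w 0.022131087667307026 q [ 0.06  0.63  1.81  0.01  0.68 -0.31] tilt [ 0.026  0.007 -1.   ] t 11.4833
```

Request:
{"api": "send_rows", "payload": {"steps": [[[0, -0.72, 0.02, -0.4, 0, 0], [0, -0.65, 0.02, -0.4, 0, 0], [0, -0.5, 0.02, -0.35, 0, 0], [0, -0.5, 0.02, -0.35, 0, 0]]]}}

```text
time: 11.82
position: [0.4931, 0.1377, 0.0709]
tool_rot: [0.361, 0.605, -0.343, 0.621]
ft_force: [1.5, 3.8, -1.9]
grip_width: 0.0218
```

Run:
```python
from h import *
lev()
```

```text
lever ang 2.0335439206974955 from start 0.8605439206974954 r 0.12015438524638158 z 0.07093276640516899 yaw lag(units) 59.36336869646047 f [ 1.5  3.8 -1.9] w 0.02181105351419788 q [ 0.05  0.61  1.87  0.02  0.63 -0.5 ] tilt [ 0.032  0.012 -0.999] t 11.8167
```

Request:
{"api": "send_rows", "payload": {"steps": [[[0, -0.5, 0.02, -0.35, 0, 0], [0, -0.5, 0.02, -0.35, 0, 0], [0, -0.5, 0.02, -0.35, 0, 0], [0, -0.5, 0.02, -0.35, 0, 0]]]}}

```text
time: 12.15
position: [0.4929, 0.1349, 0.0714]
tool_rot: [0.326, 0.619, -0.287, 0.655]
ft_force: [7.2, 15.7, -11.2]
grip_width: 0.0227
```

Run:
```python
from h import *
lev()
```

```text
lever ang 2.045199623954 from start 0.8721996239539997 r 0.11769467014614261 z 0.07144123771508745 yaw lag(units) 58.09834164577257 f [  7.2  15.7 -11.2] w 0.022733489563327564 q [ 0.03  0.6   1.9   0.05  0.57 -0.68] tilt [ 0.069  0.027 -0.997] t 12.15
```

It stopped at 0.872 rad of travel with the force rising, so this is probably the end stop. I'll undo the excess yaw, then push once more to confirm.

Request:
{"api": "send_rows", "payload": {"steps": [[[0, 0, -0.1, 0.6, 0, 0], [0, -0.1, -0.1, 0.6, 0, 0], [0, -0.2, 0, 0.3, 0, 0], [0, -0.3, 0, 0, 0, 0], [0, -0.3, 0, 0, 0, 0]]]}}

```text
time: 12.57
position: [0.4926, 0.1357, 0.0716]
tool_rot: [0.381, 0.589, -0.331, 0.631]
ft_force: [7.2, 11.2, -9.4]
grip_width: 0.0233
```

Run:
```python
from h import *
lev()
for n in("top","side"):
    p,d=camera(n); cv2.imwrite(f"pics/l_{n}.png",p[:,:,::-1])
```

```text
lever ang 2.0445003022188124 from start 0.8715003022188124 r 0.11853019564413622 z 0.07159400627541739 yaw lag(units) 59.60926423580517 f [ 7.2 11.2 -9.4] w 0.023257580996965174 q [ 0.03  0.6   1.91  0.05  0.54 -0.53] tilt [ 0.088  0.031 -0.996] t 12.5667
```

View pics/l_side.png

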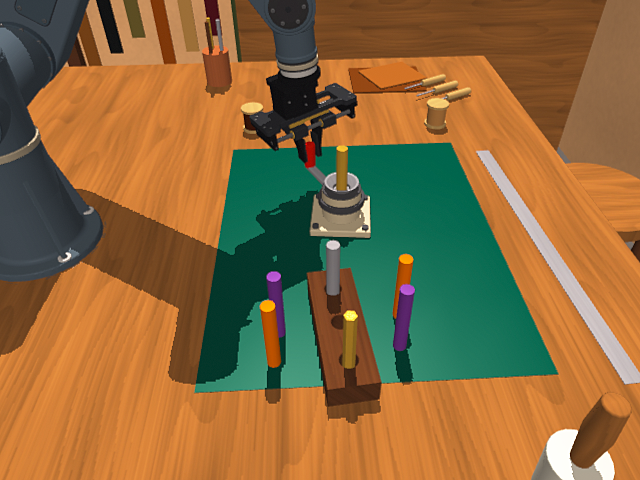

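Request:
{"api": "send_rows", "payload": {"steps": [[[0, -0.7, 0, 0, 0, 0], [0, -0.9, 0, 0, 0, 0], [0, -0.9, 0, 0, 0, 0]]], "force": 30}}

```text
time: 12.92
position: [0.4932, 0.1354, 0.0715]
tool_rot: [0.397, 0.575, -0.32, 0.64]
ft_force: [16.1, 32.8, -17.6]
grip_width: 0.0231
```

Run:
```python
from h import *
lev();plan([.4928,.136,.071],[.89,.456])
```

```text
lever ang 2.0408239414214253 from start 0.8678239414214253 r 0.11804071224629861 z 0.07147720658532751 yaw lag(units) 59.65198281264362 f [ 16.1  32.8 -17.6] w 0.0230971560350149 q [ 0.02  0.59  1.95  0.1   0.46 -0.57] tilt [ 0.134  0.048 -0.99 ] t 12.9167
shift cm [ 0.04 -0.02 -0.07] turn units [ 0.3   0.2  -1.35]
shift cm [ 0.04 -0.02 -0.07] turn units [-29.63   2.09   0.31]
pos [0.4932 0.1354 0.0715] R [[0.134, 0.866, 0.482], [0.048, 0.48, -0.876], [-0.99, 0.14, 0.023]] q [ 0.022  0.593  1.95   0.1    0.465 -0.57 ] w 0.0231 f [ 16.14  32.83 -17.61] t 12.9167
```

36 N with no further travel: it's the end stop. Relieving the load, then opening.

Request:
{"api": "send_rows", "payload": {"steps": [[[0, 0, 0, 0, 0, -0.3], [0, 0, 0, 0, 0, -0.4], [0, 0, 0, 0, 0, -0.3]]], "force": 5}}

```text
time: 13.17
position: [0.4942, 0.1365, 0.0719]
tool_rot: [0.365, 0.595, -0.352, 0.623]
ft_force: [-0.8, 0.1, -1.1]
grip_width: 0.0221
```

Run:
```python
from h import *
lev();plan([.4919,.1369,.071],[.89,.456])
```

```text
lever ang 2.0296451893882343 from start 0.8566451893882343 r 0.1185730398553224 z 0.07188659633597318 yaw lag(units) 59.52752323902171 f [-0.8  0.1 -1.1] w 0.02206732244475063 q [ 0.06  0.61  1.87 -0.01  0.62 -0.44] tilt [ 0.043 -0.005 -0.999] t 13.1667
shift cm [ 0.08 -0.18 -0.15] turn units [ 0.33  0.23 -0.34]
shift cm [ 0.08 -0.18 -0.15] turn units [-29.66   0.53   0.36]
pos [0.4942 0.1365 0.0719] R [[0.043, 0.873, 0.486], [-0.005, 0.486, -0.874], [-0.999, 0.035, 0.025]] q [ 0.056  0.61   1.869 -0.012  0.62  -0.442] w 0.0221 f [-0.84  0.13 -1.05] t 13.1667
```

Request:
{"api": "send_rows", "payload": {"steps": [[[0, -0.2, 0, 0, 0, 0], [0, -0.1, 0, 0, 0, 0]]]}}

```text
time: 13.33
position: [0.4936, 0.1361, 0.072]
tool_rot: [0.365, 0.595, -0.35, 0.625]
ft_force: [1.9, 1.9, -3.3]
grip_width: 0.0221
```

Request:
{"api": "send_rows", "payload": {"steps": [[[0, 0, 0, 0, 0, 0], [0, 0, 0, 0, 0, 0], [0, 0, 0, 0, 0, 0], [0, 0, 0, 0, 0, 0]]], "gripper": 0.4}}

```text
time: 13.67
position: [0.4922, 0.135, 0.0727]
tool_rot: [0.365, 0.595, -0.35, 0.625]
ft_force: [-0.7, -0.3, 1.0]
grip_width: 0.0415
```

Run:
```python
from h import *
lev();plan([.4919,.1369,.071],[.89,.456])
```

```text
lever ang 2.050635566777162 from start 0.8776355667771618 r 0.11811754177668822 z 0.07266676732541334 yaw lag(units) 59.701326477698025 f [-0.7 -0.3  1. ] w 0.041474889064112855 q [ 0.05  0.61  1.88 -0.01  0.61 -0.45] tilt [ 0.047 -0.004 -0.999] t 13.6667
shift cm [ 0.16  0.06 -0.19] turn units [ 0.35  0.24 -0.38]
shift cm [ 0.16  0.06 -0.19] turn units [-29.64   0.59   0.38]
pos [0.4922 0.135  0.0727] R [[0.047, 0.872, 0.488], [-0.004, 0.489, -0.872], [-0.999, 0.04, 0.026]] q [ 0.052  0.606  1.878 -0.011  0.611 -0.45 ] w 0.0415 f [-0.65 -0.25  0.96] t 13.6667
```

Request:
{"api": "send_rows", "payload": {"steps": [[[-0.5, 0, 0, 0.2, 0.2, -0.3], [-1.5, 0, 0, 0, 0, 0], [-2, 0, 0, 0, 0, 0], [-2.5, 0, 0, 0, 0, 0], [-2.5, 0, 0, 0, 0, 0], [-2.5, 0, 0, 0, 0, 0], [-1, 0, 0, 0, 0, 0], [0, 0, 0, 0, 0, 0]]]}}

```text
time: 14.33
position: [0.4873, 0.1326, 0.2022]
tool_rot: [0.365, 0.605, -0.365, 0.606]
ft_force: [0.8, -0.2, -0.2]
grip_width: 0.0521
```

Request:
{"api": "send_rows", "payload": {"steps": [[[-1, 0, -3, 0, 0, 0], [-1, 0, -3, 0, 0, 0], [-1, 0, -3, 0, 0, 0], [0, 0, -3, 0, 0, 0], [0, 0, -2, 0, 0, 0], [0, 0, 0, 0, 0, 0]]]}}

```text
time: 14.83
position: [0.4194, 0.2577, 0.2307]
tool_rot: [0.367, 0.604, -0.368, 0.604]
ft_force: [0.7, 0.0, -0.4]
grip_width: 0.0522
```

Run:
```python
from h import *
lev()
P={}
for n in("top","side"):
    p,d=camera(n); cv2.imwrite(f"pics/e_{n}.png",p[:,:,::-1]); P[n]=p
h=cv2.cvtColor(P["top"],cv2.COLOR_RGB2HSV)
def blob(m,b):
    mm=np.zeros_like(m);mm[b[1]:b[3],b[0]:b[2]]=m[b[1]:b[3],b[0]:b[2]]
    n,l,st,c=cv2.connectedComponentsWithStats(mm);k=1+np.argmax(st[1:,4]);return c[k],st[k]
a,s=blob(cv2.inRange(h,(0,120,190),(8,255,255)),(170,190,270,300));X=onz("top",*a,.102);print("red",a,s,X,np.arctan2(X[1]-.0302,X[0]-.5467)-1.173)
b,s=blob(cv2.inRange(h,(18,100,190),(32,255,255)),(235,200,275,245));print("bar",b,s,onz("top",*b,.155))
c=cv2.cvtColor(P["side"],cv2.COLOR_RGB2HSV)
b2,s=blob(cv2.inRange(c,(18,100,190),(32,255,255)),(325,130,360,170));print(b2,s,tri(b,b2),proj("side",[.5467,.0302,.155]))
```

```text
lever ang 2.0810817214097392 from start 0.9080817214097392 r 0.26071338786267134 z 0.23069597903118863 yaw lag(units) 60.30821438637198 f [ 0.7  0.  -0.4] w 0.05217357475483056 q [ 0.32  0.34  1.75 -0.    1.05 -0.15] tilt [ 0.    -0.001 -1.   ] t 14.8333
red [195.99065421 253.26168224] [191 248  11  12 107] [0.49400841 0.13776463 0.102     ] 0.8532989328728844
bar [252.85849057 221.18867925] [247 216  12  12 106] [0.54673155 0.03012802 0.155     ]
[341.78846154 148.25      ] [337 146  11   6  52] (array([0.54637378, 0.03031255, 0.1532814 ]), np.float64(0.0009685583668021085)) [342.28155173 147.39052536]
```

View pics/e_top.png

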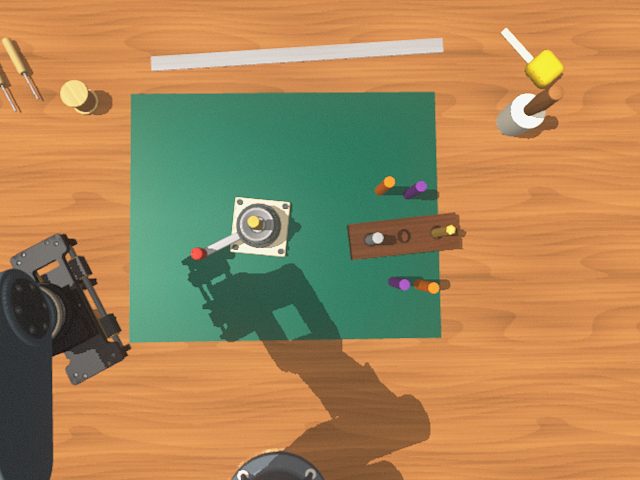

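View pics/e_side.png

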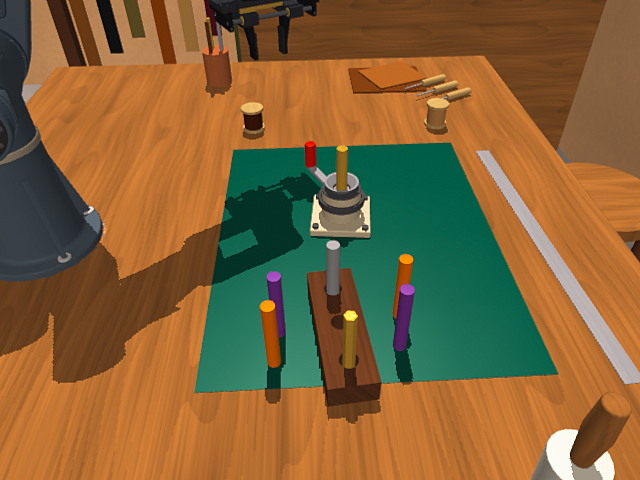

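The red post is at (196,253) and the bar at (253,221), centred on the collet axis. The gripper is clear of everything. Handing in.

```bash
python3 -c "
from rig import *
print(hand_in())"
```

```text
the job is handed in; nothing more can be done
None
```

I took the round brass bar from the stand's middle hole and stood it in the open collet, down on the depth stop. I then swung the lever to its end stop, let go, backed the gripper clear and handed in at about 15 s. `hand_in()` reports no verdict.

What the last checks showed:
- **Bar seated:** while lowering, the wrist felt 10 N upward at the height expected for the stop. With the lever closed, the two cameras place the bar's top at z = 153 mm (155 mm when home), within 1 mm of the collet axis.
- **Lever closed:** it went about 0.87 rad from its start, then did not move under a 36 N push. After release the top camera reads 0.853 rad, so it may have slipped back by 0.01–0.02 rad.
- **Not measured directly:** the lever's absolute angle depends on its unknown start. If the stop I felt is the 1.1 rad end, the start was about 0.23 rad and the lever now stands near 1.08. At 0.95 rad the jaws would still be wider than the bar, so the bar itself should not have stopped it early.
- **Rest of the scene:** the other bars and the look-alikes look unmoved in the final pictures.

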